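# Square the clipboard into the corner stop

## Robot

A 6-joint arm with a two-finger parallel gripper is mounted at the origin on the work surface. World frame = base frame: x ahead of the robot, y to its left, z up, the work surface at z = 0. Lengths are in m, angles in rad, forces in N, time in s.
With the tool pointing down it reaches from about 0.3 to 0.775 m from the base axis. Payload 14.6 kg.
Tool frame: the origin (TCP) lies at the very end of the fingers, on their centre line; the grasp point (between the pads) lies 19 mm behind it; z points along the fingers, x is the direction in which the jaws open and shut, and the axes are right-handed (so a half turn about z gives the same grasp; the last joint's range is limited). The gripper opens to 94 mm and grips with 3 to 60 N. Pads are 16 mm wide; open, the fingers measure 119 mm over their backs; the gripper's body (75 mm by 177 mm) begins 78 mm behind the grasp point.
Start: joints at [-1.318, 0.3, 1.521, -0, 1.321, -0.067], TCP at [0.173, -0.522, 0.205] pointing down, gripper open.
Joint ranges: [-3.03, 3.03], [-0.79, 2.21], [0.23, 2.52], [-1.04, 4.18], [0, 3.07], [-2.55, 2.55]. Speed limits (rad/s): [2.22, 2.22, 2.57, 3.14, 3.14, 3.14].

## Interface

Orientations are given as [roll, pitch, yaw] about the fixed x, y, z axes, in that order (R = Rz(yaw) Ry(pitch) Rx(roll)).
In Python, from station import ctrl gives the robot as it stands.
- The arm moves only by the shell command python3 -m inch 'ROWS' [FORCE]. ROWS is JSON, one flat list of numbers, 7 for each row, row after row: the shift along the tool's x, y, z in cm, then the turn, a rotation vector about the tool's x, y, z in rad, then the opening, from 0 (shut) to 1 (fully open). In form: [tx, ty, tz, wx, wy, wz, claw, tx, ty, tz, wx, wy, wz, claw, ...]. A call has 1 to 20 rows; each row shifts and turns the commanded pose from where the row before left it, along the tool's axes as they then stand; what a row does not reach is not made up. A row lasts 1/8 s, in which the tool goes at most 62.5 mm and 10.7 degrees, less where a joint would pass 70% of its speed; a pose out of reach is approached as far as the arm can. A call is refused whole if a number of a shift passes 6.25 or a number of a turn 0.188, either way. A call with a gripper value outside its range is refused whole. The fingers move at their own pace and stop on an object; FORCE is the grip in N (left out, the last holds). Time passes only in rows, so rows that do not move let the fingers close. It gives the time, the measured TCP pose, the force and the opening at its end, in the units of the state.
- ctrl.get_obs(): the state, without advancing time (a new reading comes with each control period).
- ctrl.camera(name): name is "scene" or "top" or "wrist"; returns (picture, depth): 400x640x3 uint8, red, green, blue; 400x640 float32, m along the optical axis (not along the pixel's ray), 0 where there is no reading.
- ctrl.camera_params(name): a dict with "vertical_fov" (degrees; the focal length in pixels is half the picture's height over the tangent of half this angle, whatever the lens; pixels are square), "cx", "cy" (the principal point, pixels), "camera_from_world" (4x4, takes a point from world to camera coordinates); the wrist camera has in their place "mount" (4x4, takes a point from camera to tool coordinates, whose origin is the TCP and whose axes are the tool frame's). Camera axes: x right, y down, z forward; pixel columns grow to the right and rows downward; lengths in m; the calibration is good to about 2 mm. A picture is of the moment at which its call begins: read the wrist's pose just before it. camera_params takes no time and is no camera call.
- ctrl.hand_in(): hands the job in, once; it reports no verdict.
Trained networks look in the newest picture that a camera, given by its name, has taken for a name from the list of things; names that differ only in an ending like _2 or _b are one class to them, and where a whole thing is asked for, a point or a joint stands for the part that bears it (a point fixed in the world has none). Each returns a list of dicts, best first, with "score" (0 to 1); they miss things now and then, are a little off and sometimes report something else, mostly with a low value. They report only what shows in the picture. A call takes as long as a camera call. They do not tell look-alikes from the thing itself.
- ctrl.spot_in(camera, label): "bbox" ([centre column, centre row, width, height] in pixels, round what is visible of it).
- ctrl.place_of(camera, label): "centre" ([column, row] in pixels: a listed point, or the origin of a listed thing).
The state is a dict: "time_s": time; "qpos": joint angles; "joint_vel": joint speeds; "tau": joint torques, N m; "ee_pos": TCP position; "eef_rot": TCP orientation; "force": force on the tool from outside, world axes, zero at the start; "moment": the same for the moment, N m; "grip_width": finger opening in m.
Only numpy, scipy, OpenCV 4.12 (cv2) and the standard library are available. Lean on these libraries where they do the work, as an engineer would, in place of code of your own. Each camera call takes 0.05 s, during which the arm holds its last target. There are 200 camera calls.

## Task

Get the blue clipboard ready to be photographed: with the fingertips, push it flat along the desk until it sits fully home in the black L-shaped corner stop, its plain long edge flush against the long rail and the end opposite the clip against the short rail. Do not pick it up or tip it, and leave the eraser, the two pencils and the pencil cup where they are.

Things in the scene. Friction and masses are not known exactly. Their poses are not given: they have to be found in the camera images.
- clipboard: blue plastic box clipboard, a loose slab 125 (x) x 175 (y) x 18 mm high, 0.25-0.5 kg, lying flat; slides at about 1-4 N of push. Steel clip on top near its -y end, 30 mm above the desk, not overhanging. Origin: centre of the underside. Its +x long edge belongs against the long rail, its +y end against the short rail; its centre starts 45-110 mm short of home along each, up to 0.35 rad askew
- board_corner (a point): the corner of the clipboard between its +x and +y edges, half-way up (9 mm above its underside), at (62.5, 87.5, 9) mm in the clipboard's frame; axes as the clipboard's. It belongs in the inner corner of the stop
- corner_stop: black L-shaped stop fixed to the desk, rails 12 mm thick, 16 mm high. Origin: inner corner of the L, at desk height. Long rail: 220 mm along -y, inner face at x = 0; short rail: 110 mm along -x, inner face at y = 0. The clipboard belongs inside, axes parallel to the stop's, its origin at (-62.5, -87.5, 0) mm in the stop's frame
- eraser: grey eraser 52 (x) x 22 x 13 mm, loose, on the desk off the clip end of the clipboard; leave it. Origin: centre of the underside
- pencil_a: yellow pencil 175 mm long (along its x), 8 mm thick, loose, on the desk beyond the long rail; leave it. Origin: underside, at mid-length
- pencil_b: yellow pencil 175 mm long (along its x), 8 mm thick, loose, on the desk beyond the short rail; leave it. Origin: underside, at mid-length
- pencil_cup: clear acrylic pencil cup, empty, 76 mm across, 95 mm tall, loose, upright, beyond the short rail; leave it. Origin: centre of the underside
Mind the look-alikes: they are no part of the job. Of the things that look like the clipboard, take the one that is nearest to the robot's base at the start.

How it is judged:
By the outcome, as a careful person would: the job done as asked, in the order asked, and still so for the second after the job is handed in, with the robot touching nothing.
It also fails if it takes over 58 s, if anything falls off the work surface, if the arm or the gripper's body presses on something with over 40 N, if the wrist force passes 120 N, or if a joint passes its speed limit or range.

## Working session

There is one attempt and no reset: what is moved stays moved. The work goes in short steps, Python scripts to look and compute and a shell command to move; the robot and the scene stay as the last step left them, time stands still between calls to the robot, and variables do not carry over. Pictures are saved under pics/ and viewed, about 8 in all and at most 12, crops included, and the job is handed in when it is done.

```bash
mkdir -p pics; ls; python3 - <<'E'
from station import ctrl
import cv2,numpy as np
for n in("top","scene"):
    p,d=ctrl.camera(n); cv2.imwrite(f"pics/{n}0.png",p[:,:,::-1]); np.save(f"pics/{n}0.npy",d)
    print(n,ctrl.camera_params(n))
    for l in("clipboard","corner_stop","board_corner","eraser","pencil_a","pencil_cup"):
        print(l,[(np.round(r["centre"]).tolist(),round(r["score"],2)) for r in ctrl.place_of(n,l)])
o=ctrl.get_obs();print(o["time_s"],o["ee_pos"],o["eef_rot"],o["force"],o["grip_width"])
E
```

```text
pics
top {'vertical_fov': 57.2767947491138, 'cx': 317.91438343990785, 'cy': 200.35285901315888, 'camera_from_world': array([[-0.00915469, -0.99992985,  0.00751638, -0.03297428],
       [-0.9809022 ,  0.00751953, -0.19435617,  0.62357769],
       [ 0.19428602, -0.0091521 , -0.98090223,  0.93467027],
       [ 0.        ,  0.        ,  0.        ,  1.        ]])}
clipboard [([320.0, 218.0], 0.83), ([139.0, 247.0], 0.74), ([482.0, 267.0], 0.69), ([403.0, 166.0], 0.64)]
corner_stop [([267.0, 176.0], 0.57)]
board_corner [([393.0, 132.0], 0.9), ([283.0, 200.0], 0.89), ([104.0, 249.0], 0.77), ([470.0, 224.0], 0.56)]
eraser [([421.0, 236.0], 0.62)]
pencil_a [([286.0, 204.0], 0.7), ([200.0, 202.0], 0.69), ([248.0, 194.0], 0.65), ([315.0, 154.0], 0.5)]
pencil_cup [([201.0, 199.0], 0.58)]
scene {'vertical_fov': 51.007096834197206, 'cx': 326.1704515363376, 'cy': 200.10684822908127, 'camera_from_world': array([[ 0.39660943,  0.91782227, -0.01741396, -0.21752559],
       [ 0.74080989, -0.3312064 , -0.5843826 , -0.45783248],
       [-0.54212698,  0.21887122, -0.8112914 ,  1.80675593],
       [ 0.        ,  0.        ,  0.        ,  1.        ]])}
clipboard [([316.0, 192.0], 0.94), ([182.0, 210.0], 0.9), ([424.0, 137.0], 0.68), ([265.0, 255.0], 0.58)]
corner_stop [([372.0, 205.0], 0.72)]
board_corner [([450.0, 128.0], 0.91), ([345.0, 197.0], 0.81), ([194.0, 231.0], 0.76), ([284.0, 281.0], 0.61)]
eraser [([239.0, 208.0], 0.65)]
pencil_a [([345.0, 240.0], 0.63), ([382.0, 190.0], 0.56), ([317.0, 195.0], 0.52)]
pencil_cup [([408.0, 176.0], 0.59)]
0.7 [ 0.17289067 -0.52209927  0.20541715] [ 3.14157566e+00  6.25405097e-05 -1.25099936e+00] [-0.84054129  0.83333868  0.8904966 ] 0.09398523855550081
```

View pics/top0.png

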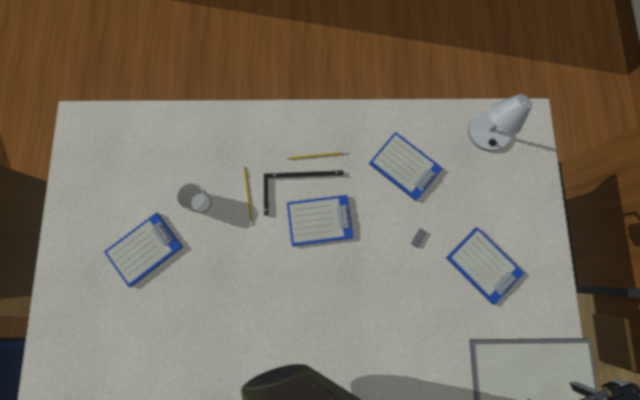

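View pics/scene0.png

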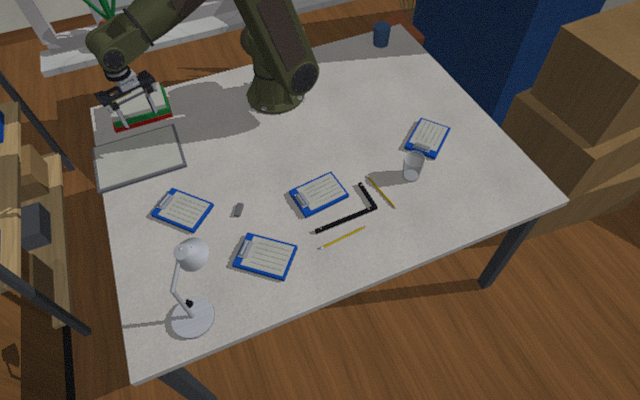

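The candidates in the top view are at (320,218), (139,247), (485,265) and (405,166). I'll measure the distance of each from the base, then fit rectangles.

```bash
cat > h.py <<'E'
from station import ctrl
import cv2,numpy as np
def cam(n):
    P=ctrl.camera_params(n); f=200/np.tan(np.radians(P["vertical_fov"]/2))
    return f,P["cx"],P["cy"],np.array(P["camera_from_world"])
def plane(n,uv,z):
    f,cx,cy,T=cam(n); uv=np.atleast_2d(uv).astype(float)
    r=np.c_[(uv[:,0]-cx)/f,(uv[:,1]-cy)/f,np.ones(len(uv))]@T[:3,:3]
    c=-T[:3,:3].T@T[:3,3]; return c+r*((z-c[2])/r[:,2])[:,None]
def project(n,X):
    f,cx,cy,T=cam(n); q=np.asarray(X)@T[:3,:3].T+T[:3,3]; return np.c_[f*q[:,0]/q[:,2]+cx,f*q[:,1]/q[:,2]+cy]
def rects(n,p,S=4):
    b=cv2.resize(p,None,fx=S,fy=S,interpolation=cv2.INTER_CUBIC); h=cv2.cvtColor(b,cv2.COLOR_RGB2HSV)
    m=cv2.inRange(h,(105,120,50),(125,255,255))
    out=[]
    for c in cv2.findContours(m,cv2.RETR_EXTERNAL,cv2.CHAIN_APPROX_NONE)[0]:
        if cv2.contourArea(cv2.convexHull(c))<800*S*S/8: continue
        w=plane(n,(c[:,0]+.5)/S-.5,.018)[:,:2].astype(np.float32)
        out.append(cv2.minAreaRect(w))
    return out
E
python3 - <<'E'
from h import *
p=cv2.imread("pics/top0.png")[:,:,::-1].copy()
for r in rects("top",p): print("board",np.round(r[0],4),np.round(r[1],4),round(r[2],2),"dist",round(float(np.hypot(*r[0])),3))
p2=cv2.imread("pics/scene0.png")[:,:,::-1].copy()
for r in rects("scene",p2): print("sceneboard",np.round(r[0],4),np.round(r[1],4),round(r[2],2))
# stop: top faces of rails
S=4;b=cv2.resize(p,None,fx=S,fy=S,interpolation=cv2.INTER_CUBIC)
g=b.max(2); m=(g<60).astype(np.uint8); m[:165*S]=0;m[220*S:]=0;m[:,:258*S]=0;m[:,352*S:]=0
ys,xs=np.nonzero(m); w=plane("top",np.c_[(xs+.5)/S-.5,(ys+.5)/S-.5],.016)[:,:2]
print("stop bbox",w.min(0),w.max(0))
cx=plane("top",[[267,176]],.016)[0]
# long rail: pixels with y < corner-0.03
L=w[(w[:,1]<cx[1]-.03)]; Sh=w[(w[:,0]<cx[0]-.03)]
for nm,Q in(("long",L),("short",Sh)): print(nm,np.round(cv2.minAreaRect(Q.astype(np.float32)),4) if 0 else cv2.minAreaRect(Q.astype(np.float32)))
for a,z in(((421,238),.006),((319,156),.004),((248,194),.004),((201,199),.09)): print(a,plane("top",[a],z)[0])
c=p[90:300,230:520]; cv2.imwrite("pics/crop0.png",cv2.resize(c,(783,567),interpolation=cv2.INTER_CUBIC)[:,:,::-1])
E
```

```text
board [ 0.4747 -0.538 ] [0.1586 0.0274] 41.9 dist 0.717
board [ 0.4471 -0.4962] [0.1737 0.1227] 42.81 dist 0.668
board [ 0.53  -0.049] [0.0311 0.1708] 7.98 dist 0.532
board [0.4995 0.445 ] [0.1234 0.1727] 38.58 dist 0.669
board [ 0.6315 -0.0371] [0.0298 0.1717] 0.04 dist 0.633
board [ 0.6902 -0.2585] [0.1729 0.0349] 57.51 dist 0.737
sceneboard [ 0.7374 -0.2937] [0.1767 0.1289] 49.36
sceneboard [ 0.4515 -0.4968] [0.1822 0.1291] 42.48
sceneboard [ 0.5809 -0.0431] [0.1325 0.177 ] 7.09
sceneboard [0.5037 0.4427] [0.125  0.1868] 38.59
sceneboard [-0.259  -1.0815] [0.2007 0.0142] 1.35
sceneboard [-0.1838  0.6014] [0.0772 0.2065] 56.23
sceneboard [-0.0314  1.0985] [0.759  1.1839] 26.1
stop bbox [ 0.59446321 -0.10938749] [0.71796604 0.11495978]
long ((0.7101720571517944, -0.01625382900238037), (0.010336042381823063, 0.1864280253648758), 1.8546103239059448)
short ((0.6343925595283508, 0.10909270495176315), (0.07998964935541153, 0.007966489531099796), 1.8858544826507568)
(421, 238) [ 0.52370087 -0.32865594  0.006     ]
(319, 156) [ 0.76797534 -0.0431802   0.004     ]
(248, 194) [0.65485629 0.16275211 0.004     ]
(201, 199) [0.62359066 0.27008978 0.09      ]
```

View pics/crop0.png

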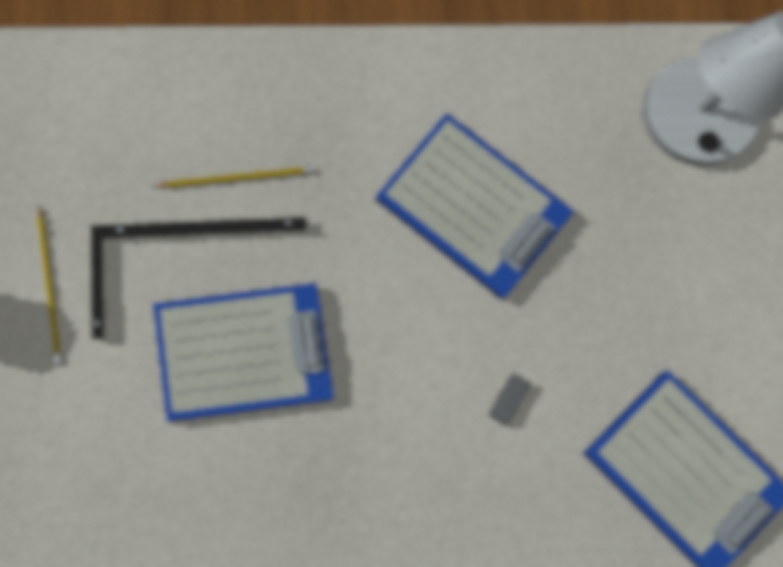

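The target is the board at (320,218) in the top view (crop 240,352). At 0.58 m it is the nearest; the others are at 0.67, 0.67 and 0.79 m. It also lies next to the L with its clip at -y. Next I'll refine the poses by fitting the models.

```bash
cat >> h.py <<'E'
from scipy.optimize import minimize
def Rz(a): return np.array([[np.cos(a),-np.sin(a)],[np.sin(a),np.cos(a)]])
def box(x0,x1,y0,y1,z1): return np.array([[x,y,z] for x in(x0,x1) for y in(y0,y1) for z in(0,z1)])
BOARD=[box(-.0625,.0625,-.0875,.0875,.018)]
STOP=[box(0,.012,-.22,.012,.016),box(-.11,.012,0,.012,.016)]
def render(n,parts,q,S,shape):
    m=np.zeros(shape,np.uint8)
    for b in parts:
        w=b.copy(); w[:,:2]=b[:,:2]@Rz(q[2]).T+q[:2]
        uv=((project(n,w)+.5)*S-.5).astype(np.float32)
        cv2.fillConvexPoly(m,np.round(cv2.convexHull(uv)*16).astype(np.int32),255,cv2.LINE_AA,4)
    return m
def fit(n,p,kind,q0,S=4):
    b=cv2.resize(p,None,fx=S,fy=S,interpolation=cv2.INTER_CUBIC); parts=BOARD if kind=="b" else STOP
    h=cv2.cvtColor(b,cv2.COLOR_RGB2HSV)
    if kind=="b":
        m=cv2.inRange(h,(105,120,40),(125,255,255))
        near=cv2.dilate(render(n,parts,q0,S,m.shape),np.ones((15*S//2,)*2)); m&=near
        c=np.vstack(cv2.findContours(m,cv2.RETR_EXTERNAL,cv2.CHAIN_APPROX_NONE)[0])
        m[:]=0; cv2.fillConvexPoly(m,cv2.convexHull(c),255)
    else:
        m=((b.max(2)<62)*255).astype(np.uint8); m&=cv2.dilate(render(n,parts,q0,S,m.shape),np.ones((4*S,)*2))
    m=cv2.GaussianBlur(m,(9,9),0).astype(float)
    def cost(d):
        q=np.array(q0)+d*[.01,.01,.1]
        return np.abs(cv2.GaussianBlur(render(n,parts,q,S,m.shape),(9,9),0)-m).sum()/m.sum()
    r=minimize(cost,np.zeros(3),method="Nelder-Mead",options=dict(initial_simplex=np.vstack([np.zeros(3),np.eye(3)*.6])))
    return np.array(q0)+r.x*[.01,.01,.1],r.fun
def rel(qb,qs): # board origin in stop frame (mm) minus home
    d=Rz(qs[2]).T@(qb[:2]-qs[:2])*1000-[-62.5,-87.5]; return np.round(np.r_[d,qb[2]-qs[2]],3)
E
python3 - <<'E'
from h import *
for n in("top","scene"):
    p=cv2.imread(f"pics/{n}0.png")[:,:,::-1].copy()
    qb,e=fit(n,p,"b",[.578,-.043,.124]); qs,e2=fit(n,p,"s",[.704,.10,.033])
    print(n,np.round(qb,4),round(e,3),np.round(qs,4),round(e2,3),"short of home",rel(qb,qs))
E
```

```text
top [ 0.5786 -0.0427  0.1258] 0.066 [0.701  0.1054 0.0478] 0.901 short of home [-66.801 -54.575   0.078]
scene [ 0.573  -0.0404  0.1272] 0.058 [0.6986 0.108  0.0552] 0.458 short of home [-71.065 -53.701   0.072]
```

```bash
sed -i 's/b.max(2)<62/b.max(2)<TH/; s/(4\*S,)\*2/(7*S,)*2/' h.py; sed -i '1i TH=62' h.py
python3 - <<'E'
import h
from h import *
for n in("top","scene"):
    p=cv2.imread(f"pics/{n}0.png")[:,:,::-1].copy()
    print(p.max(2)[170:180,300])
    for t in(60,80,95):
        h.TH=t; qs,e2=fit(n,p,"s",[.704,.105,.04]); print(n,t,np.round(qs,4),round(e2,3))
    if n=="top":
        q=project(n,np.array([[*(Rz(qs[2])@[x,y]+qs[:2]),.016] for x,y in((0,0),(0,-.22),(-.11,0),(.012,.012),(.012,-.22),(-.11,.012))]));
        o=cv2.resize(p[150:230,250:360],None,fx=7,fy=7,interpolation=cv2.INTER_CUBIC)[:,:,::-1].copy()
        for u in q: cv2.circle(o,tuple(np.int32((u-[250,150]+.5)*7)),3,(0,0,255),-1)
        cv2.imwrite("pics/stop.png",o)
E
```

```text
[152 131  88  48  39  44  61  88 110 130]
top 60 [0.7023 0.1063 0.0367] 1.003
top 80 [0.7022 0.1063 0.0318] 0.358
top 95 [0.7014 0.1059 0.0352] 0.098
[163 164 158 162 160 161 159 160 164 161]
scene 60 [0.6989 0.1093 0.0492] 0.479
scene 80 [0.7017 0.1069 0.0349] 0.307
scene 95 [0.6992 0.1075 0.0411] 0.19
```

View pics/stop.png

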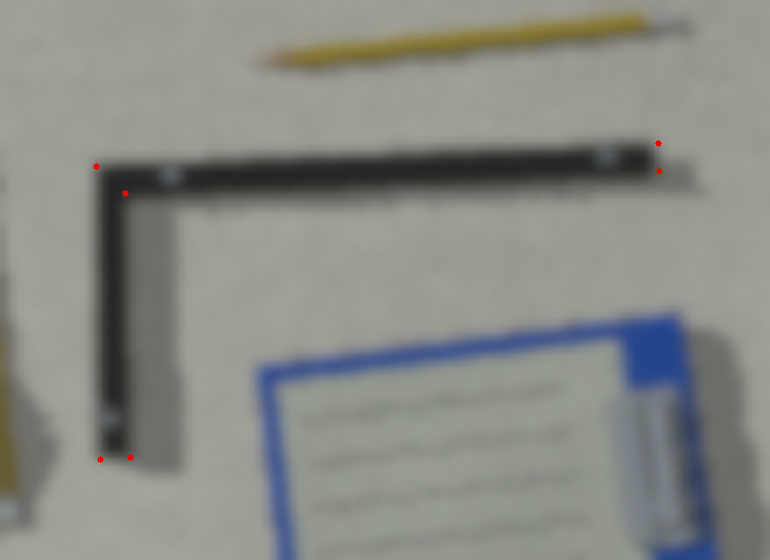

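The stop fit matches the picture: inner corner (0.7015, 0.106), yaw 0.035. The board is at (0.577, -0.042), yaw 0.126. I'll go above the -x side with the fingers open along the long rail's direction.

```bash
python3 -m inch '[0,0,0,0,0,0.1425,1, 0,0,0,0,0,0.1425,1, -2.91,-1.99,0,0,0,0,1, -2.91,-1.99,0,0,0,0,1, -2.91,-1.99,0,0,0,0,1, -2.91,-1.99,0,0,0,0,1, -2.91,-1.99,0,0,0,0,1, -2.91,-1.99,0,0,0,0,1, -2.91,-1.99,0,0,0,0,1, -2.91,-1.99,0,0,0,0,1, -2.91,-1.99,0,0,0,0,1, -2.91,-1.99,0,0,0,0,1, -2.91,-1.99,0,0,0,0,1, -2.91,-1.99,0,0,0,0,1, -2.91,-1.99,0,0,0,0,1, -2.91,-1.99,0,0,0,0,1, -2.91,-1.99,0,0,0,0,1, -2.91,-1.99,0,0,0,0,1, 0,0,0,0,0,0,1]'
```

```text
time_s: 3.08
ee_pos: [0.4754, -0.0443, 0.2053]
eef_rot: [3.141, 0.0, -1.533]
force: [-0.3, -0.7, -0.4]
grip_width: 0.0937
```

```bash
python3 -m inch '[0,0,2.4,0,0,0,1, 0,0,2.4,0,0,0,1, 0,0,2.4,0,0,0,1, 0,0,2.4,0,0,0,1, 0,0,2.4,0,0,0,1, 0,0,2.4,0,0,0,1, 0,0,2.4,0,0,0,1, 0,0,2.4,0,0,0,1, 0,0,0.3,0,0,0,1, 0,0,0.3,0,0,0,1, 0,0,0,0,0,0,1]'
```

```text
time_s: 4.45
ee_pos: [0.4752, -0.0459, 0.0081]
eef_rot: [-3.141, -0.0, -1.536]
force: [-0.8, 0.2, 0.2]
grip_width: 0.0942
```

```bash
python3 -m inch '[0,-0.4,0,0,0,0,1, 0,-0.4,0,0,0,0,1, 0,-0.4,0,0,0,0,1, 0,-0.4,0,0,0,0,1, 0,-0.4,0,0,0,0,1, 0,-0.4,0,0,0,0,1, 0,-0.4,0,0,0,0,1, 0,-0.4,0,0,0,0,1, 0,-0.4,0,0,0,0,1, 0,-0.4,0,0,0,0,1, 0,-0.4,0,0,0,0,1, 0,-0.4,0,0,0,0,1, 0,-0.4,0,0,0,0,1, 0,-0.4,0,0,0,0,1, 0,-0.4,0,0,0,0,1, 0,-0.4,0,0,0,0,1, 0,-0.4,0,0,0,0,1, 0,-0.4,0,0,0,0,1, 0,-0.4,0,0,0,0,1]'; python3 - <<'E'
from h import *
for n in("top","scene"):
    p,d=ctrl.camera(n); cv2.imwrite(f"pics/{n}1.png",p[:,:,::-1])
o=ctrl.get_obs();print(o["time_s"],o["ee_pos"],o["force"])
p=cv2.imread("pics/scene1.png"); cv2.imwrite("pics/s1.png",cv2.resize(p[120:280,220:440],None,fx=3.5,fy=3.5,interpolation=cv2.INTER_CUBIC))
E
```

```text
time_s: 6.82
ee_pos: [0.5511, -0.043, 0.0074]
eef_rot: [-3.142, 0.0, -1.536]
force: [-1.4, -0.9, -1.7]
grip_width: 0.0939
6.925 [ 0.55143958 -0.04309337  0.00757068] [-0.9073098   0.68320856 -0.71165839]
```

View pics/s1.png

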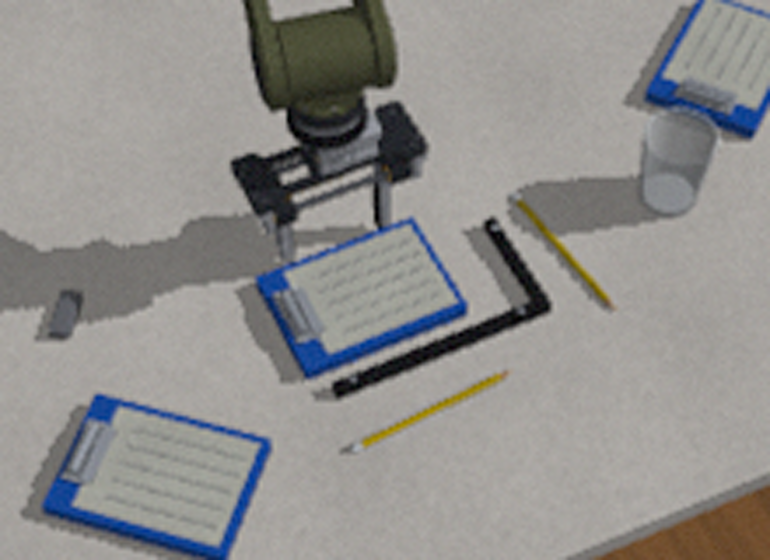

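The board is square to the rail with a small gap left, so I'll keep going more slowly.

```bash
python3 -m inch '[0,-0.25,0,0,0,0,1, 0,-0.25,0,0,0,0,1, 0,-0.25,0,0,0,0,1, 0,-0.25,0,0,0,0,1, 0,-0.25,0,0,0,0,1, 0,-0.2,0,0,0,0,1, 0,-0.2,0,0,0,0,1]'; python3 -m inch '[0,-0.1,0,0,0,0,1, 0,-0.1,0,0,0,0,1, 0,0,0,0,0,0,1]'; python3 -m inch '[0,-0.1,0,0,0,0,1, 0,-0.1,0,0,0,0,1, 0,0,0,0,0,0,1]'
```

```text
time_s: 7.8
ee_pos: [0.5675, -0.0425, 0.0075]
eef_rot: [3.142, -0.0, -1.536]
force: [-3.4, 0.9, 3.1]
grip_width: 0.0939
time_s: 8.18
ee_pos: [0.5695, -0.0424, 0.0074]
eef_rot: [-3.141, 0.0, -1.536]
force: [-1.8, 0.1, 0.5]
grip_width: 0.0944
time_s: 8.55
ee_pos: [0.5713, -0.0423, 0.0074]
eef_rot: [3.141, 0.0, -1.536]
force: [-4.1, -0.5, 1.9]
grip_width: 0.0938
```

```bash
cat > look.py <<'E'
import sys
from h import *
h_=__import__("h"); k=sys.argv[1]; g=[float(a) for a in sys.argv[2:5]]
QS=np.array([.7012,.1062,.036])
for n in("top","scene"):
    p,d=ctrl.camera(n); cv2.imwrite(f"pics/{n}{k}.png",p[:,:,::-1])
    q,e=fit(n,p,"b",g); print(n,np.round(q,4),round(e,3),"from home mm",rel(q,QS))
o=ctrl.get_obs();print(o["time_s"],np.round(o["ee_pos"],4),np.round(o["force"],1))
E
python3 look.py 2 .64 -.04 .036
```

```text
top [ 0.681  -0.0399 -0.2217] 1.331 from home mm [ 37.089 -57.731  -0.258]
scene [ 0.6409 -0.0437  0.0439] 0.052 from home mm [-3.1330e+00 -6.0146e+01  8.0000e-03]
8.65 [ 0.5713 -0.0423  0.0074] [-3.8  0.   3. ]
```

```bash
for i in 1 2; do :; done; python3 -m inch '[0,-0.1,0,0,0,0,1, 0,0,0,0,0,0,1]' | grep -E 'ee_pos|force'; python3 -m inch '[0,-0.1,0,0,0,0,1, 0,0,0,0,0,0,1]'| grep -E 'ee_pos|force'; python3 -m inch '[0,-0.1,0,0,0,0,1, 0,0,0,0,0,0,1]'| grep -E 'ee_pos|force'
```

```text
ee_pos: [0.5714, -0.0423, 0.0074]
force: [-11.4, -0.1, 8.3]
ee_pos: [0.5715, -0.0423, 0.0074]
force: [-18.6, -0.1, 14.2]
ee_pos: [0.5715, -0.0422, 0.0074]
force: [-25.9, -0.7, 19.1]
```

Contact with the long rail came at TCP x = 0.5713, as predicted (0.5715). I'll back off, lift, turn a quarter and narrow the fingers so they clear the rail.

```bash
python3 -m inch '[0,0.3,0,0,0,0,1, 0,0.5,0,0,0,0,1, 0,2,0,0,0,0,1, 0,1.5,0,0,0,0,1, 0,0,-2.5,0,0,0,1, 0,0,-3,0,0,0,1, 0,0,-3,0,0,0,1, 0,0,-1,0,0,-0.1,0.6, 0,0,0,0,0,-0.17,0.6, 0,0,0,0,0,-0.17,0.6, 0,0,0,0,0,-0.17,0.6, 0,0,0,0,0,-0.17,0.6, 0,0,0,0,0,-0.17,0.6, 0,0,0,0,0,-0.17,0.6, 0,0,0,0,0,-0.17,0.6, 0,0,0,0,0,-0.17,0.6, 0,0,0,0,0,-0.111,0.6, 0,0,0,0,0,0,0.6]'; python3 look.py 3 .64 -.04 .036
```

```text
time_s: 11.65
ee_pos: [0.5316, -0.0437, 0.1025]
eef_rot: [3.141, -0.001, 0.034]
force: [0.2, -0.4, 0.5]
grip_width: 0.0563
top [ 0.6771 -0.038  -0.2891] 1.347 from home mm [ 33.267 -55.696  -0.325]
scene [ 0.6401 -0.0442  0.0535] 0.063 from home mm [-4.015e+00 -6.056e+01  1.800e-02]
11.75 [ 0.5315 -0.0437  0.1025] [-0.4 -0.  -0.1]
```

Moving round to the clip end.

```bash
python3 -m inch '[0,2.98,0,0,0,0,0.6, 0,2.98,0,0,0,0,0.6, 0,2.98,0,0,0,0,0.6, 0,2.98,0,0,0,0,0.6, 2.81,0,0,0,0,0,0.6, 2.81,0,0,0,0,0,0.6, 2.81,0,0,0,0,0,0.6, 2.81,0,0,0,0,0,0.6, 0,0,0,0,0,0,0.6]'; python3 look.py 4 .64 -.04 .036; python3 - <<'E'
import cv2
p=cv2.imread("pics/top4.png"); cv2.imwrite("pics/t4.png",cv2.resize(p[140:290,230:440],None,fx=3.7,fy=3.7,interpolation=cv2.INTER_CUBIC))
E
```

```text
time_s: 12.88
ee_pos: [0.6487, -0.1587, 0.1018]
eef_rot: [-3.142, 0.0, 0.034]
force: [-0.9, 0.3, 0.2]
grip_width: 0.0566
top [ 0.6476 -0.0402  0.0378] 0.249 from home mm [ 3.691e+00 -5.690e+01  2.000e-03]
scene [ 0.6404 -0.0439  0.0503] 0.103 from home mm [-3.6380e+00 -6.0353e+01  1.4000e-02]
12.975 [ 0.6474 -0.1589  0.102 ] [ 0.1 -0.5  0. ]
```

View pics/t4.png

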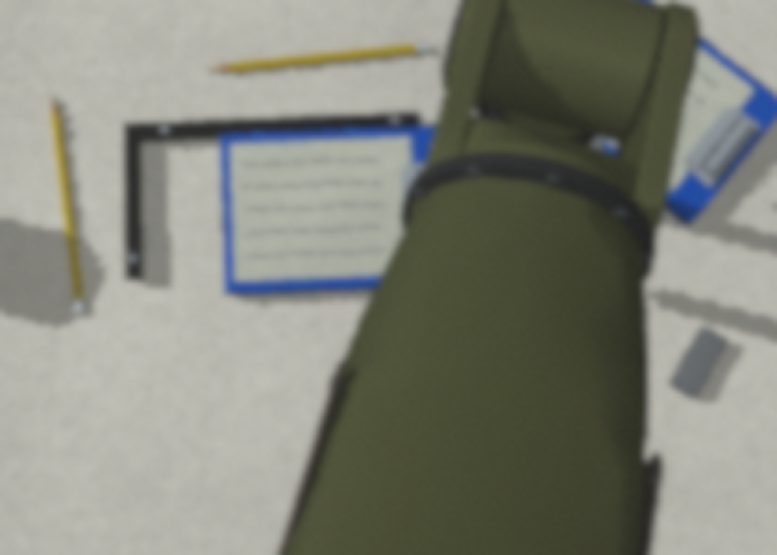

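The board is flush along the long rail, with its +y end (crop 228,210) still short of the short rail (crop 140,210). I'll descend and push along +y.

```bash
python3 -m inch '[0,0,2,0,0,0,0.6, 0,0,2,0,0,0,0.6, 0,0,2,0,0,0,0.6, 0,0,2,0,0,0,0.6, 0,0,0.8,0,0,0,0.6, 0,0,0.6,0,0,0,0.6, 0,0,0,0,0,0,0.6]' && python3 -m inch '[0,-0.4,0,0,0,0,0.6, 0,-0.4,0,0,0,0,0.6, 0,-0.4,0,0,0,0,0.6, 0,-0.4,0,0,0,0,0.6, 0,-0.4,0,0,0,0,0.6, 0,-0.4,0,0,0,0,0.6, 0,-0.4,0,0,0,0,0.6, 0,-0.4,0,0,0,0,0.6]'
```

```text
time_s: 13.85
ee_pos: [0.648, -0.159, 0.0084]
eef_rot: [3.142, -0.0, 0.035]
force: [-0.6, 0.2, 0.1]
grip_width: 0.0566
time_s: 14.85
ee_pos: [0.6468, -0.1268, 0.0086]
eef_rot: [3.141, -0.0, 0.035]
force: [0.5, -1.7, 0.4]
grip_width: 0.0565
```

```bash
python3 -m inch '[0,-0.4,0,0,0,0,0.6, 0,-0.4,0,0,0,0,0.6, 0,-0.4,0,0,0,0,0.6, 0,-0.4,0,0,0,0,0.6, 0,-0.4,0,0,0,0,0.6, 0,-0.4,0,0,0,0,0.6, 0,-0.4,0,0,0,0,0.6, 0,-0.4,0,0,0,0,0.6, 0,-0.4,0,0,0,0,0.6, 0,-0.4,0,0,0,0,0.6]'; python3 -m inch '[0,-0.2,0,0,0,0,0.6, 0,-0.2,0,0,0,0,0.6, 0,0,0,0,0,0,0.6]'; python3 look.py 5 .64 .01 .036
```

```text
time_s: 16.1
ee_pos: [0.6454, -0.0867, 0.0085]
eef_rot: [3.142, -0.0, 0.035]
force: [0.5, -3.8, 1.9]
grip_width: 0.0561
time_s: 16.48
ee_pos: [0.6451, -0.0827, 0.0083]
eef_rot: [-3.141, 0.0, 0.035]
force: [0.2, -0.4, 0.6]
grip_width: 0.0567
top [0.6457 0.0171 0.0444] 0.726 from home mm [3.848 0.476 0.008]
scene [0.6358 0.016  0.0266] 0.08 from home mm [-6.135 -0.334 -0.009]
16.575 [ 0.645  -0.0827  0.0081] [ 0.2 -0.9  0.1]
```

```bash
for s in a; do
python3 -m inch '[0,-0.1,0,0,0,0,0.6, 0,0,0,0,0,0,0.6]' | grep -E 'ee_pos|force'; python3 -m inch '[0,-0.1,0,0,0,0,0.6, 0,0,0,0,0,0,0.6]'| grep -E 'ee_pos|force'; python3 -m inch '[0,-0.1,0,0,0,0,0.6, 0,0,0,0,0,0,0.6]'| grep -E 'ee_pos|force'; done
```

```text
ee_pos: [0.645, -0.0819, 0.0082]
force: [-0.9, -0.5, -1.8]
ee_pos: [0.645, -0.0808, 0.0083]
force: [0.3, -0.8, -0.7]
ee_pos: [0.6451, -0.0798, 0.0084]
force: [-0.7, -0.9, -1.2]
```

```bash
python3 -m inch '[0,-0.1,0,0,0,0,0.6, 0,0,0,0,0,0,0.6]' | grep -E 'ee_pos|force'; python3 -m inch '[0,-0.1,0,0,0,0,0.6, 0,0,0,0,0,0,0.6]'| grep -E 'ee_pos|force'; python3 -m inch '[0,-0.1,0,0,0,0,0.6, 0,0,0,0,0,0,0.6]'| grep -E 'ee_pos|force'; python3 -m inch '[0,-0.1,0,0,0,0,0.6, 0,0,0,0,0,0,0.6]'| grep -E 'ee_pos|force'
```

```text
ee_pos: [0.6451, -0.0789, 0.0084]
force: [0.9, -0.9, -0.6]
ee_pos: [0.6451, -0.0779, 0.0085]
force: [0.2, -1.2, -0.4]
ee_pos: [0.6449, -0.0777, 0.0085]
force: [-1.1, -5.5, 0.7]
ee_pos: [0.6448, -0.0775, 0.0085]
force: [-2.0, -11.5, -0.9]
```

The short rail is reached at y = -0.0777. I'll press a little more, back off, and go round to re-press the long side.

```bash
python3 -m inch '[0,-0.1,0,0,0,0,0.6, 0,0,0,0,0,0,0.6]'| grep -E 'ee_pos|force'; python3 -m inch '[0,0.3,0,0,0,0,0.6, 0,0.5,0,0,0,0,0.6, 0,2,0,0,0,0,0.6, 0,1.5,0,0,0,0,0.6, 0,0,-2.5,0,0,0,0.6, 0,0,-3,0,0,0,0.6, 0,0,-3,0,0,0,0.6, 0,0,-1,0,0,0.1,1, 0,0,0,0,0,0.17,1, 0,0,0,0,0,0.17,1, 0,0,0,0,0,0.17,1, 0,0,0,0,0,0.17,1, 0,0,0,0,0,0.17,1, 0,0,0,0,0,0.17,1, 0,0,0,0,0,0.17,1, 0,0,0,0,0,0.17,1, 0,0,0,0,0,0.111,1, 0,0,0,0,0,0,1]'
```

```text
ee_pos: [0.6447, -0.0775, 0.0086]
force: [-1.7, -17.2, -1.1]
time_s: 20.82
ee_pos: [0.6464, -0.1188, 0.1034]
eef_rot: [3.142, 0.0, -1.536]
force: [0.1, 0.3, 0.4]
grip_width: 0.094
```

```bash
python3 -m inch '[0,2.42,0,0,0,0,1, 0,2.42,0,0,0,0,1, 0,2.42,0,0,0,0,1, 0,2.42,0,0,0,0,1, -3.37,0,0,0,0,0,1, -3.37,0,0,0,0,0,1, -3.37,0,0,0,0,0,1, -3.37,0,0,0,0,0,1, 0,0,0,0,0,0,1]'; python3 look.py 6 .64 .016 .036;  python3 - <<'E'
import cv2
p=cv2.imread("pics/scene6.png"); cv2.imwrite("pics/s6.png",cv2.resize(p[140:260,280:430],None,fx=4.6,fy=4.6,interpolation=cv2.INTER_CUBIC))
E
```

```text
time_s: 21.95
ee_pos: [0.545, 0.0147, 0.1036]
eef_rot: [-3.141, 0.0, -1.531]
force: [-0.6, -0.9, -0.5]
grip_width: 0.0941
top [ 0.7369  0.0179 -0.0637] 2.83 from home mm [94.969 -2.004 -0.1  ]
scene [0.6363 0.0204 0.0285] 0.065 from home mm [-5.399  4.043 -0.007]
22.05 [0.5451 0.0129 0.1035] [0.5 0.8 0.4]
```

View pics/s6.png

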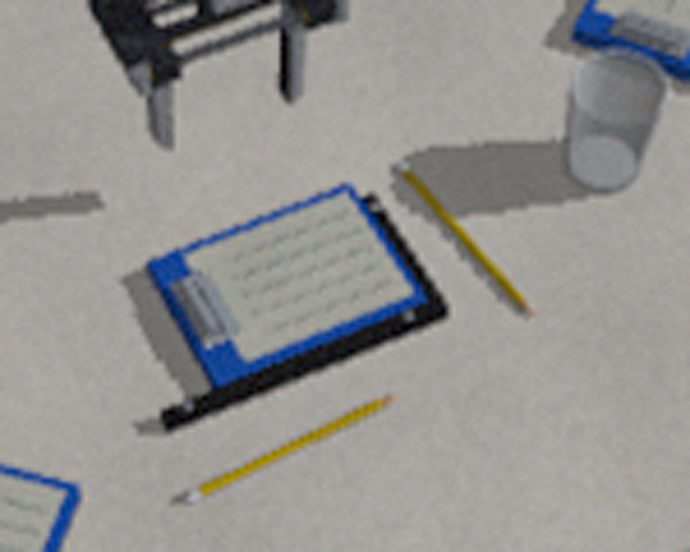

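It looks home in both directions. I'll do a gentle confirming press on the long side.

```bash
python3 -m inch '[0,0,2.4,0,0,0,1, 0,0,2.4,0,0,0,1, 0,0,2.4,0,0,0,1, 0,0,1.8,0,0,0,1, 0,0,0.5,0,0,0,1, 0,-0.4,0,0,0,0,1, 0,-0.4,0,0,0,0,1, 0,-0.4,0,0,0,0,1, 0,-0.4,0,0,0,0,1, 0,-0.4,0,0,0,0,1, 0,-0.2,0,0,0,0,1, 0,0,0,0,0,0,1]';python3 -m inch '[0,-0.1,0,0,0,0,1, 0,-0.1,0,0,0,0,1, 0,0,0,0,0,0,1]' | grep -E 'ee_pos|force'; python3 -m inch '[0,-0.1,0,0,0,0,1, 0,0,0,0,0,0,1]'| grep -E 'ee_pos|force'; python3 -m inch '[0,-0.1,0,0,0,0,1, 0,0,0,0,0,0,1]'| grep -E 'ee_pos|force'
```

```text
time_s: 23.55
ee_pos: [0.567, 0.0142, 0.0084]
eef_rot: [3.141, 0.0, -1.536]
force: [0.4, 0.1, -0.0]
grip_width: 0.0941
ee_pos: [0.569, 0.0142, 0.0084]
force: [0.4, -0.1, -1.0]
ee_pos: [0.5695, 0.0142, 0.0084]
force: [-4.1, -0.9, 4.4]
ee_pos: [0.5696, 0.0142, 0.0084]
force: [-12.2, -1.4, 7.9]
```

Contact came at 0.5695 with 0.5693 expected, so the board is flush. I'll retreat clear of the top camera's view and verify.

```bash
python3 -m inch '[0,0.2,0,0,0,0,1, 0,0.4,0,0,0,0,1, 0,2,0,0,0,0,1, 0,2,0,0,0,0,1, 0,0,-3,0,0,0,1, 0,0,-3,0,0,0,1, 0,0,-3,0,0,0,1, 0,0,-3,0,0,0,1, 3,1,0,0,0,0,1, 3,1,0,0,0,0,1, 3,1,0,0,0,0,1, 3,1,0,0,0,0,1, 3,1,0,0,0,0,1, 3,1,0,0,0,0,1, 3,0,0,0,0,0,1, 3,0,0,0,0,0,1, 3,0,0,0,0,0,1, 0,0,0,0,0,0,1]'; python3 look.py 7 .642 .016 .036; python3 - <<'E'
import cv2,numpy as np
import h; from h import *
p=cv2.imread("pics/top7.png"); cv2.imwrite("pics/t7.png",cv2.resize(p[140:260,170:440],None,fx=2.9,fy=2.9,interpolation=cv2.INTER_CUBIC))
for n,zs in(("top",0),("scene",0)):
    a=cv2.imread(f"pics/{n}0.png");b=cv2.imread(f"pics/{n}7.png")
    for nm,P in(("eraser",(.5237,-.3287,.006)),("pa",(.768,-.043,.004)),("pb",(.655,.163,.004)),("cup",(.62,.27,.0))):
        u,v=np.int32(np.round(project(n,[P])[0])); s=np.s_[v-7:v+8,u-7:u+8]
        print(n,nm,np.abs(a[s].astype(int)-b[s]).mean().round(1))
E
```

```text
time_s: 26.68
ee_pos: [0.4742, -0.2605, 0.1282]
eef_rot: [-3.141, -0.0, -1.538]
force: [0.2, 0.1, -0.3]
grip_width: 0.0938
top [0.6454 0.0193 0.0348] 0.013 from home mm [ 3.585e+00  2.620e+00 -1.000e-03]
scene [0.6356 0.0202 0.0281] 0.066 from home mm [-6.132  3.954 -0.008]
26.775 [ 0.4743 -0.2589  0.1283] [-0.5  0.6  0.1]
top eraser 47.0
top pa 13.0
top pb 13.1
top cup 10.4
scene eraser 3.3
scene pa 3.5
scene pb 3.4
scene cup 3.3
```

View pics/t7.png

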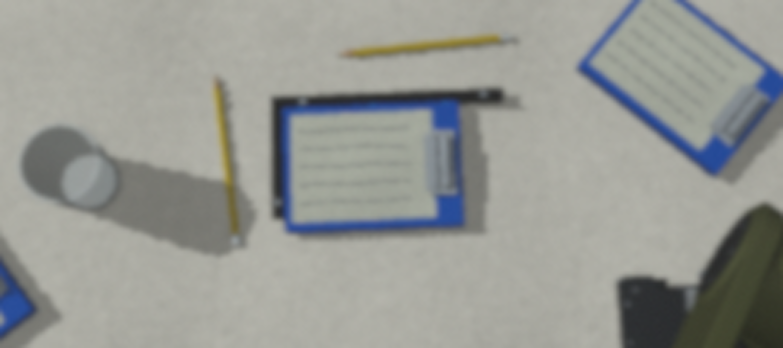

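```bash
python3 -c "
from station import ctrl
print(ctrl.hand_in())"
```

```text
the job is handed in; nothing more can be done
None
```

The blue clipboard nearest the base (about 0.58 m away) is home in the L-stop, and I handed the job in at about 27 s. I pushed it flat with two fingertips: first against the long rail, then along it to the short rail. A last light press on the long side confirmed the contact.

**Contact checks:**
- Both rails stopped the push firmly, with 12–26 N measured while pressing.
- The final long-side contact came at x = 0.5695 m, against 0.5693 m expected from the first contact.
- The wrist force readings never passed about 35 N.

**Camera checks:**
- The top-view fit gives the yaw within 0.001 rad of the stop; the scene view differs by 0.008 rad.
- The fitted positions disagree. Relative to home, the top view puts the board 3.6 mm in x and 2.6 mm in y past it. The scene view puts it 6 mm short in x and 4 mm past in y. I trusted the contacts and the pictures, which show no visible gap at either rail.

**Other objects:**
- In the scene view, the eraser, both pencils and the cup show no change from the start.
- The same comparison in the top view showed larger differences: 10–13 levels at the pencils and cup, and 47 at the eraser. I think the arm covered the eraser and the brightness shifted, but I did not check either.

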